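Bring the sole press into service: isolator, then interlocked selector

TASK

Bring the sole press into service: turn the long isolator handle on its sloping panel clockwise until you feel it come up against its stop, which frees the shorter selector handle beside it, then turn the selector clockwise fully home. Use no more than light hand force: do not wrench the isolator against its stop nor force the selector while it is still locked. Let go of both handles and leave everything standing about on the bench and on the press where it is.

Things in the scene. Friction and masses are not known exactly. Their poses are not given: they have to be found in the camera images.
- press: bench sole press, fixed: grey housing 330 mm wide on a base plate 18 mm thick that sticks out 70 mm in front as a ledge; its front is a panel sloping up away from the robot at 38 degrees to the horizontal, 200 mm up the slope; behind it a bed 150 mm high with a pad and a shoe (fixed), top 0.29 m. Origin on the table under the panel's middle; x to its back, y to its left, z up
- panel_mid (a point): middle of the panel's surface, 85 mm above the table (axes as the press). The two shafts stand square to the panel at mid-slope, 75 mm to the left (isolator) and 75 mm to the right (selector) of it
- isolator_grip (a point): on the shaft axis of the left, longer handle, 36 mm off the panel. The handle is a black bar 110 mm long, 18 wide (the width to pinch), from 12 to 48 mm off the panel, on a steel hub 52 mm across. z points out along the shaft (38 degrees from vertical, leaning to the robot), x along the bar to its pointed nose, which bears a thin steel strip
- isolator (a joint): turn in rad, clockwise facing the panel (about -z of its grip point); 0: nose 0.75 rad left of straight up the slope. Starts at 0.05 to 0.2. A stop, unmarked, different each time, ends it between 1.1 and 1.5; only within 0.1 of the stop is the selector free. Friction about 0.12 N m, stays where left; a steady reaction over 0.3 N m means the stop (sprung, 8 N m/rad)
- selector_grip (a point): on the shaft axis of the right, shorter handle, 36 mm off the panel: a black bar 76 mm long, 18 wide, from 12 to 48 mm off the panel, on a steel hub 66 mm across; axes as for the isolator
- selector (a joint): turn in rad, clockwise as the isolator; starts at 0, nose 0.75 rad left of up-slope. Locked (under 0.15 rad of play) until the isolator is at its stop; then turns to its own hard end at 1.30 with friction about 0.12 N m, locking the isolator in turn. Stays where left
- end_stop: the isolator's buffered stop, unseen inside the housing (origin on the isolator's shaft at the panel); it acts 30 mm from the shaft, so 40 N on it are about 1.2 N m of turning at the handle beyond friction
- selector_cam: the selector's locking cam, unseen inside the housing, turning with the selector; it meets the isolator's cam at 76 mm from the selector's shaft, so 40 N are about 3 N m
- spool: black thread spool, 44 mm across, 54 tall, standing on the press's front ledge between the handles; origin under it (leave alone)
- polish: flat round steel tin, 52 mm across, 34 tall, on the front ledge to the right; origin under it (leave alone)
- hammer: hammer 260 mm long lying on the table (leave alone)
- glue: yellow can with a white label, 80 mm across, 110 tall, standing on the table; origin under it (leave alone)
- brush: wooden brush 200 mm long lying on the table (leave alone)
- last: wooden shoe last about 240 mm long, lying sole down on the table (leave alone)
- heel_block: D-shaped rubber heel block 64 mm wide, 24 thick, on the table (leave alone)

How it is judged:
On the way, in this order (a step that is already met when the one before it is completed fails the run):
1. the isolator is turned on to its stop (value of joint isolator above 0.97 rad), for 0.2 s.
2. the selector is turned fully home (value of joint selector above 1.22 rad), for 0.2 s.
At the end, for the whole second after the job is handed in: the isolator stands at its stop (beyond 0.97 rad; the interlock lets the selector pass only within about 0.1 rad of the stop) and the selector is home (beyond 1.22 of 1.30 rad), both at rest and let go (value of joint isolator above 0.97 rad and value of joint selector above 1.22 rad and velocity of joint isolator between -0.05 and 0.05 rad/s and velocity of joint selector between -0.05 and 0.05 rad/s); the robot touches nothing.
It fails at once if the isolator is wrenched against its stop (over 40 N on the stop, about 1.2 N m) (contact force between end_stop and anything else above 40 N).
It fails at once if the selector is forced against the interlock (over 40 N, about 3 N m) (contact force between selector_cam and anything else above 40 N).
It fails at once if something standing about is moved more than 30 mm (distance of any of spool, polish, hammer, glue, brush, last, heel_block from where it was at the start of the episode above 0.03 m).
It also fails if it takes over 69 s, if anything falls off the work surface, if the arm or the gripper's body presses on something with over 40 N, if the wrist force passes 120 N, or if a joint passes its speed limit or range.

ROBOT

A 6-joint arm with a two-finger parallel gripper is mounted at the origin on the work surface. World frame = base frame: x ahead of the robot, y to its left, z up, the work surface at z = 0. Lengths are in m, angles in rad, forces in N, time in s.
With the tool pointing down it reaches from about 0.25 to 0.775 m from the base axis. Payload 4 kg.
Tool frame: the origin (TCP) lies midway between the tips of the shut fingers; the grasp point (between the pads) lies arm.pinch_z behind it (arm.pinch_z is the distance from the TCP to the grasp point, in m); z points along the fingers, y is the line along which they close (so a half turn about z gives the same grasp; the last joint's range is limited). The gripper opens to 85 mm and grips with 20 to 120 N. Pads are 22 mm wide; open, the fingers measure 114 mm over their backs; the gripper's body (76 mm by 85 mm) begins 54 mm behind the grasp point. The pads swing forward as they close: fully open they stand 13 mm farther back than shut.
Start: joints at [-1.44, 0.087, 1.371, -0, 1.684, -0.103], TCP at [0.127, -0.535, 0.231] pointing down, gripper open.
Joint ranges: [-3.1, 3.1], [-0.76, 2.03], [0.27, 2.55], [-1.08, 4.22], [0.17, 2.65], [-2.57, 2.57]. Speed limits (rad/s): [2.79, 2.79, 3.14, 3.14, 3.14, 3.14].

INTERFACE

Orientations are given as [roll, pitch, yaw] about the fixed x, y, z axes, in that order (R = Rz(yaw) Ry(pitch) Rx(roll)).
In Python, from bench import readout, eyes, arm gives the robot as it stands.
- The arm moves only by the tool play_rows, never from a script. Its argument "rows" is a list of rows, each an object of numbers: "rx", "ry", "rz": the turn, a rotation vector about the tool's x, y, z each as a share of 90 degrees, from -1 to 1; "tx", "ty", "tz": the shift along the tool's x, y, z each as a share of 0.4 m, from -1 to 1; "gripper": the opening, from -1 (shut) to 1 (fully open). A call has 1 to 12 rows; each row is the pose to reach, as a shift and turn from the pose commanded when the call began, along the tool's axes at that moment; what a row does not reach only later rows make up. A row lasts 1/10 s, in which the tool goes at most 50 mm and 8.59 degrees, less where a joint would pass 70% of its speed; a pose out of reach is approached as far as the arm can. A call with a number of a shift or a turn outside -1 to 1 is refused whole. A call with a gripper value outside its range is refused whole. The fingers move at their own pace and stop on an object; "grip_force" is the grip in N (left out, the last holds). Time passes only in rows, so rows that repeat a pose let the fingers close. It gives the time, the measured TCP pose, the force, the opening and the grip force at its end, in the units of the state.
- readout.read_state(): the state, without advancing time (a new reading comes with each control period).
- eyes.snapshot(name): name is "side" or "top" or "wrist"; returns a dict with "frame" (384x512x3 uint8, blue, green, red), "depth" (384x512 float32, m along the optical axis (not along the pixel's ray), 0 where there is no reading), "K" (3x3 intrinsics, pixels), "world_to_cam" (4x4, takes a point from world to camera coordinates). Camera axes: x right, y down, z forward; pixel columns grow to the right and rows downward; lengths in m; the calibration is good to about 2 mm. A picture is of the moment at which its call begins.
- arm.finish_job(): hands the job in; it is judged then, once.
The state is a dict: "time": time; "qpos": joint angles; "qvel": joint speeds; "joint_efforts": joint torques, N m; "tool_pos": TCP position; "tcp_rot": TCP orientation; "contact_force": force on the tool from outside, world axes, zero at the start; "ft_torque": the same for the moment, N m; "finger_gap": finger opening in m; "grasp_force": force on a finger pad.
Only numpy, scipy, OpenCV 4.12 (cv2) and the standard library are available. Lean on these libraries where they do the work, as an engineer would, in place of code of your own. Each camera call takes 0.05 s, during which the arm holds its last target. There are 200 camera calls.

## Working session

There is one attempt and no reset: what is moved stays moved. The work goes in short steps, Python scripts to look and compute and a tool call to move; the robot and the scene stay as the last step left them, time stands still between calls to the robot, and variables do not carry over. Pictures are saved under pics/ and viewed, at most 10 in all, crops included, and the job is handed in when it is done.

Besides the shell and the picture viewer there is one more tool, called after "Emit:" by a JSON object that holds its "name" and its "arguments", one argument or row to a line. play_rows: Moves the arm, as the interface text tells. Shift numbers are shares of 0.4 m and turn numbers shares of 90 degrees, none past 1 either way. Its arguments: {"type":"object","properties":{"rows":{"type":"array"},"grip_force":{"type":"number"}},"required":["rows"]}

```bash
ls; mkdir -p pics; python3 - <<'E'
from bench import readout, eyes, arm
import cv2,numpy as np
s=readout.read_state(); print(s, arm.pinch_z)
a=[eyes.snapshot(n) for n in("side","top")]
for n,v in zip(("side","top"),a):
    np.savez(n,**v); print(v["K"].tolist(),v["world_to_cam"].round(3).tolist())
    cv2.imwrite(f"pics/{n}.png",v["frame"])
E
```

```text
pics
{'time': 0.0, 'qpos': array([-1.44010541e+00,  8.79886518e-02,  1.37230317e+00,  7.14197725e-06,
        1.68360658e+00, -1.03102066e-01]), 'qvel': array([-0.00097407,  0.00018593, -0.00044133, -0.00058027, -0.00090153,
        0.00148639]), 'joint_efforts': array([-2.83233976e-04, -3.51870167e+01, -3.13269460e+01, -1.16795627e-04,
        1.09331877e-02,  2.30639137e-05]), 'tool_pos': array([ 0.12734735, -0.53452631,  0.23009593]), 'tcp_rot': array([-3.13929989e+00, -2.44366322e-04,  2.33793497e-01]), 'contact_force': array([ 0.97318013, -0.48549309, -0.02712213]), 'ft_torque': array([-0.02836503, -0.02377621,  0.0737943 ]), 'grasp_force': 0.0, 'finger_gap': 0.08540029583974999} 0.0187
[[370.84663029086556, 0.0, 251.1860984896853], [0.0, 370.84663029086556, 187.55641020622835], [0.0, 0.0, 1.0]] [[-0.918, -0.397, -0.018, 0.469], [-0.259, 0.632, -0.73, 0.186], [0.301, -0.666, -0.683, 1.071], [0.0, 0.0, 0.0, 1.0]]
[[488.2750995940053, 0.0, 256.936286437575], [0.0, 488.2750995940053, 189.623010787145], [0.0, 0.0, 1.0]] [[-0.004, -1.0, -0.007, 0.045], [-0.977, 0.005, -0.214, 0.509], [0.214, 0.006, -0.977, 1.439], [0.0, 0.0, 0.0, 1.0]]
```

View pics/top.png

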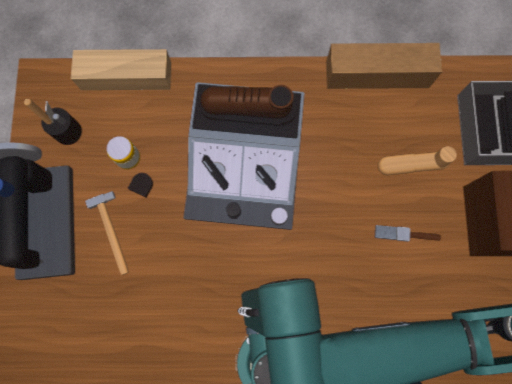

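View pics/side.png

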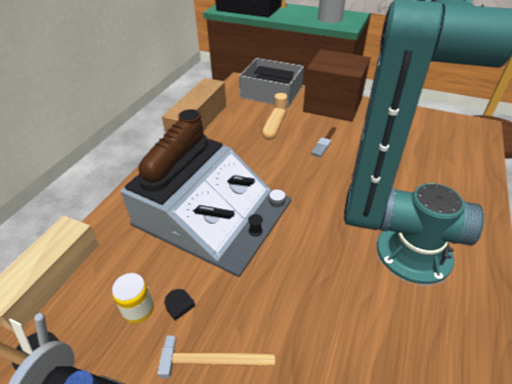

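The top view shows the press with the isolator bar near (214,173) and the selector near (265,178). The spool is at (233,210) and the tin at (280,215). The side view shows the same objects.

```bash
cat > m.py <<'E'
import numpy as np,cv2
def cloud(v):
    d=v["depth"].astype(float);K=v["K"];h,w=d.shape
    u,r=np.meshgrid(np.arange(w),np.arange(h))
    c=np.stack([(u-K[0,2])/K[0,0]*d,(r-K[1,2])/K[1,1]*d,d],-1)
    T=np.linalg.inv(v["world_to_cam"]); return c@T[:3,:3].T+T[:3,3]
E
python3 - <<'E'
import numpy as np,cv2
from m import cloud
for n,(x0,x1,y0,y1) in (("top",(185,305,135,205)),("side",(165,270,150,260))):
    v=dict(np.load(n+".npz"));P=cloud(v);f=v["frame"].astype(int)
    m=np.zeros(f.shape[:2],bool);m[y0:y1,x0:x1]=1
    m&=v["depth"]>0
    white=m&(f.min(2)>175)
    Q=P[white]; 
    for _ in range(5):
        c=Q.mean(0);nrm=np.linalg.svd(Q-c,full_matrices=0)[2][2];nrm*=np.sign(nrm[2]);r=(Q-c)@nrm
        Q=Q[abs(r)<max(.003,1.5*r.std())]
    print(n,len(Q),c.round(4),nrm.round(4),"tilt",np.degrees(np.arccos(nrm[2])).round(2),"resid",r.std())
    yaw=np.arctan2(-nrm[1],-nrm[0]);print("yaw",yaw)
    # in-plane axes
    ey=np.array([-np.sin(yaw),np.cos(yaw),0]);up=np.cross(ey,nrm)
    mn=((P-c)@nrm)
    for lab,mm in(("white",white&(abs(mn)<.004)),("surface",m&(abs(mn)<.005))):
        a=np.stack([(P[mm]-c)@ey,(P[mm]-c)@up],-1);print(lab,np.percentile(a,[.5,99.5],axis=0).round(4).tolist(), cv2.minAreaRect(a.astype(np.float32)*1000))
    z=c+up*((.085-c[2])/up[2]);print("midslope pt",z.round(4))
    bar=(m&(f.max(2)<70)&(mn>.038)&(mn<.056)).astype(np.uint8)
    k,L,st,ce=cv2.connectedComponentsWithStats(bar)
    for i in range(1,k):
        if st[i,4]<25: continue
        q=P[L==i];a=np.stack([(q-c)@ey,(q-c)@up],-1)
        rect=cv2.minAreaRect(a.astype(np.float32)*1000)
        vx,vy,*_=cv2.fitLine(a.astype(np.float32),2,0,.01,.01).ravel(); 
        print("bar",ce[i].round(1),st[i,4],"h",np.median(mn[L==i]).round(4),rect,"dir left-of-up",np.arctan2(vx*np.sign(vy),abs(vy)).round(3), "world",(c+ey*rect[0][0]/1e3+up*rect[0][1]/1e3).round(4))
E
```

```text
top 2267 [0.5616 0.0871 0.0874] [-0.6148  0.0645  0.786 ] tilt 38.18 resid 0.0016276911551327997
yaw -0.10455935387469024
white [[-0.1416, -0.0839], [0.146, 0.0757]] ((2.520751953125, -4.155975341796875), (163.1461944580078, 290.1238708496094), 89.8753433227539)
surface [[-0.159, -0.1186], [0.1666, 0.1206]] ((7.3750152587890625, -0.86859130859375), (230.53318786621094, 352.6829833984375), 84.76336669921875)
midslope pt [0.5585 0.0875 0.085 ]
bar [215.9 174.7] 154 h 0.0453 ((79.5685806274414, 2.3119125366210938), (112.2322006225586, 17.345582962036133), 52.30726623535156) dir left-of-up 0.631 world [0.5717 0.1661 0.0889]
bar [266.4 179.6] 100 h 0.0459 ((-71.34902954101562, 1.6996192932128906), (77.22835540771484, 15.495905876159668), 47.4896354675293) dir left-of-up 0.686 world [0.5555 0.016  0.0885]
side 3412 [0.5627 0.1045 0.0866] [-0.6127  0.0646  0.7877] tilt 38.03 resid 0.00139532921181715
yaw -0.10512803510856357
white [[-0.1656, -0.0857], [0.1327, 0.0825]] ((-15.88287353515625, -1.8698654174804688), (306.374755859375, 174.7862091064453), 0.21255947649478912)
surface [[-0.1774, -0.118], [0.1479, 0.1646]] ((-15.408340454101562, 27.17723846435547), (297.9417724609375, 333.1318359375), 89.59021759033203)
midslope pt [0.5607 0.1048 0.085 ]
bar [243.3 180.1] 83 h 0.0448 ((-83.81236267089844, 0.44935035705566406), (75.98941040039062, 14.023473739624023), 45.21735382080078) dir left-of-up 0.783 world [0.5542 0.0212 0.0869]
bar [217.2 211.5] 150 h 0.0459 ((64.69363403320312, 0.9384727478027344), (109.79451751708984, 13.78223705291748), 51.90485763549805) dir left-of-up 0.694 world [0.5702 0.1688 0.0872]
bar [254.1 223.6] 80 h 0.051 ((-0.945587158203125, -111.83893585205078), (49.56589126586914, 36.66021728515625), 86.30899810791016) dir left-of-up -0.252 world [0.475  0.1128 0.0177]
```

```bash
cat >> m.py <<'E'
from scipy.spatial.transform import Rotation as Ro
yaw=-.105;t=np.radians(38)
n=np.array([-np.sin(t)*np.cos(yaw),-np.sin(t)*np.sin(yaw),np.cos(t)])
ey=np.array([-np.sin(yaw),np.cos(yaw),0]);up=np.cross(ey,n)
ISO=np.array([.570,.1673,.087]);SEL=np.array([.554,.0186,.087])
def handle(base,turn,off):   # tool x = -bar, z into the panel
    a=.75-turn;b=up*np.cos(a)+ey*np.sin(a);z=-n;x=-b
    return base+off*n,Ro.from_matrix(np.stack([x,np.cross(z,x),z],-1))
def down(p,yaw): return np.array(p),Ro.from_euler("xyz",[np.pi,0,yaw])
def rel(cur,tgt):
    (p,R),(q,S)=cur,tgt
    print("t",(R.inv().apply(q-p)/.4).round(4),"r",((R.inv()*S).as_rotvec()/(np.pi/2)).round(4))
def now():
    from bench import readout
    s=readout.read_state();return s["tool_pos"],Ro.from_euler("xyz",s["tcp_rot"])
E
python3 - <<'E'
from m import *
W=[now(),down([.34,-.28,.33],1.5),down([.44,.08,.33],2.6),handle(ISO,.09,.14),handle(ISO,.09,.02)]
for a,b in zip(W,W[1:]): rel(a,b)
E
```

```text
t [ 0.6646 -0.4965 -0.2482] r [-0.001  -0.0009 -0.8061]
t [0.9154 0.1857 0.    ] r [ 0.      0.     -0.7003]
t [0.0293 0.2634 0.3317] r [ 0.0494 -0.4407 -0.6713]
t [-0.  -0.   0.3] r [0. 0. 0.]
```

Emit:
{"name": "play_rows", "arguments": {
  "rows": [
    {"tx":0.66,"ty":-0.5,"tz":-0.25,"rz":-0.8,"gripper":1},
    {"tx":0.66,"ty":-0.5,"tz":-0.25,"rz":-0.8,"gripper":1},
    {"tx":0.66,"ty":-0.5,"tz":-0.25,"rz":-0.8,"gripper":1},
    {"tx":0.66,"ty":-0.5,"tz":-0.25,"rz":-0.8,"gripper":1},
    {"tx":0.66,"ty":-0.5,"tz":-0.25,"rz":-0.8,"gripper":1},
    {"tx":0.66,"ty":-0.5,"tz":-0.25,"rz":-0.8,"gripper":1},
    {"tx":0.66,"ty":-0.5,"tz":-0.25,"rz":-0.8,"gripper":1},
    {"tx":0.66,"ty":-0.5,"tz":-0.25,"rz":-0.8,"gripper":1},
    {"tx":0.66,"ty":-0.5,"tz":-0.25,"rz":-0.8,"gripper":1},
    {"tx":0.66,"ty":-0.5,"tz":-0.25,"rz":-0.8,"gripper":1}
  ]
}}

```text
schema error: expected keys rx, ry, rz, tx, ty, tz, gripper
```

Emit:
{"name": "play_rows", "arguments": {
  "rows": [
    {"tx":0.91,"ty":0.19,"rz":-0.7},
    {"tx":0.91,"ty":0.19,"rz":-0.7},
    {"tx":0.91,"ty":0.19,"rz":-0.7},
    {"tx":0.91,"ty":0.19,"rz":-0.7},
    {"tx":0.91,"ty":0.19,"rz":-0.7},
    {"tx":0.91,"ty":0.19,"rz":-0.7},
    {"tx":0.91,"ty":0.19,"rz":-0.7},
    {"tx":0.91,"ty":0.19,"rz":-0.7},
    {"tx":0.91,"ty":0.19,"rz":-0.7},
    {"tx":0.91,"ty":0.19,"rz":-0.7}
  ]
}}

```text
schema error: expected keys rx, ry, rz, tx, ty, tz, gripper
```

```bash
python3 - <<'E'
from m import *
from bench import readout
s=readout.read_state();print(s["time"],s["qpos"].round(3),s["tool_pos"].round(3),s["tcp_rot"].round(3))
rel(now(),handle(ISO,.09,.14))
E
```

```text
0.1 [-1.44   0.088  1.372  0.     1.684 -0.103] [ 0.127 -0.535  0.23 ] [-3.14  -0.     0.234]
t [ 1.2798 -1.522   0.0857] r [0.5218 0.2866 1.7054]
```

All keys are needed in every row.

Emit:
{"name": "play_rows", "arguments": {
  "rows": [
    {"rx":0,"ry":0,"rz":-0.8,"tx":0.66,"ty":-0.5,"tz":-0.25,"gripper":1},
    {"rx":0,"ry":0,"rz":-0.8,"tx":0.66,"ty":-0.5,"tz":-0.25,"gripper":1},
    {"rx":0,"ry":0,"rz":-0.8,"tx":0.66,"ty":-0.5,"tz":-0.25,"gripper":1},
    {"rx":0,"ry":0,"rz":-0.8,"tx":0.66,"ty":-0.5,"tz":-0.25,"gripper":1},
    {"rx":0,"ry":0,"rz":-0.8,"tx":0.66,"ty":-0.5,"tz":-0.25,"gripper":1},
    {"rx":0,"ry":0,"rz":-0.8,"tx":0.66,"ty":-0.5,"tz":-0.25,"gripper":1},
    {"rx":0,"ry":0,"rz":-0.8,"tx":0.66,"ty":-0.5,"tz":-0.25,"gripper":1},
    {"rx":0,"ry":0,"rz":-0.8,"tx":0.66,"ty":-0.5,"tz":-0.25,"gripper":1},
    {"rx":0,"ry":0,"rz":-0.8,"tx":0.66,"ty":-0.5,"tz":-0.25,"gripper":1},
    {"rx":0,"ry":0,"rz":-0.8,"tx":0.66,"ty":-0.5,"tz":-0.25,"gripper":1}
  ]
}}

```text
time: 1.1
tool_pos: [0.3382, -0.2787, 0.331]
tcp_rot: [-3.141, -0.0, 1.492]
contact_force: [-0.3, -0.3, -0.1]
finger_gap: 0.0855
grasp_force: 0.0
```

Emit:
{"name": "play_rows", "arguments": {
  "rows": [
    {"rx":0,"ry":0,"rz":-0.7,"tx":0.91,"ty":0.19,"tz":0,"gripper":1},
    {"rx":0,"ry":0,"rz":-0.7,"tx":0.91,"ty":0.19,"tz":0,"gripper":1},
    {"rx":0,"ry":0,"rz":-0.7,"tx":0.91,"ty":0.19,"tz":0,"gripper":1},
    {"rx":0,"ry":0,"rz":-0.7,"tx":0.91,"ty":0.19,"tz":0,"gripper":1},
    {"rx":0,"ry":0,"rz":-0.7,"tx":0.91,"ty":0.19,"tz":0,"gripper":1},
    {"rx":0,"ry":0,"rz":-0.7,"tx":0.91,"ty":0.19,"tz":0,"gripper":1},
    {"rx":0,"ry":0,"rz":-0.7,"tx":0.91,"ty":0.19,"tz":0,"gripper":1},
    {"rx":0,"ry":0,"rz":-0.7,"tx":0.91,"ty":0.19,"tz":0,"gripper":1},
    {"rx":0,"ry":0,"rz":-0.7,"tx":0.91,"ty":0.19,"tz":0,"gripper":1},
    {"rx":0,"ry":0,"rz":-0.7,"tx":0.91,"ty":0.19,"tz":0,"gripper":1}
  ]
}}

```text
time: 2.1
tool_pos: [0.4428, 0.0771, 0.3307]
tcp_rot: [-3.14, -0.001, 2.589]
contact_force: [-0.5, -0.0, -0.3]
finger_gap: 0.0853
grasp_force: 0.0
```

```bash
python3 - <<'E'
from m import *
from bench import readout
s=readout.read_state();print(s["time"],s["qpos"].round(3),s["tool_pos"].round(3),s["tcp_rot"].round(3))
rel(now(),handle(ISO,.09,.14))
E
```

```text
2.1 [ 4.700e-02 -1.350e-01  1.392e+00 -1.000e-03  1.885e+00 -9.710e-01] [0.443 0.077 0.331] [-3.140e+00 -1.000e-03  2.589e+00]
t [0.0417 0.2661 0.3332] r [ 0.0465 -0.4423 -0.6779]
```

Emit:
{"name": "play_rows", "arguments": {
  "rows": [
    {"rx":0.0465,"ry":-0.442,"rz":-0.678,"tx":0.042,"ty":0.266,"tz":0.333,"gripper":1},
    {"rx":0.0465,"ry":-0.442,"rz":-0.678,"tx":0.042,"ty":0.266,"tz":0.333,"gripper":1},
    {"rx":0.0465,"ry":-0.442,"rz":-0.678,"tx":0.042,"ty":0.266,"tz":0.333,"gripper":1},
    {"rx":0.0465,"ry":-0.442,"rz":-0.678,"tx":0.042,"ty":0.266,"tz":0.333,"gripper":1},
    {"rx":0.0465,"ry":-0.442,"rz":-0.678,"tx":0.042,"ty":0.266,"tz":0.333,"gripper":1},
    {"rx":0.0465,"ry":-0.442,"rz":-0.678,"tx":0.042,"ty":0.266,"tz":0.333,"gripper":1},
    {"rx":0.0465,"ry":-0.442,"rz":-0.678,"tx":0.042,"ty":0.266,"tz":0.333,"gripper":1},
    {"rx":0.0465,"ry":-0.442,"rz":-0.678,"tx":0.042,"ty":0.266,"tz":0.333,"gripper":1},
    {"rx":0.0465,"ry":-0.442,"rz":-0.678,"tx":0.042,"ty":0.266,"tz":0.333,"gripper":1},
    {"rx":0.0465,"ry":-0.442,"rz":-0.678,"tx":0.042,"ty":0.266,"tz":0.333,"gripper":1},
    {"rx":0.0465,"ry":-0.442,"rz":-0.678,"tx":0.042,"ty":0.266,"tz":0.333,"gripper":1}
  ]
}}

```text
time: 3.2
tool_pos: [0.4846, 0.1754, 0.1984]
tcp_rot: [-2.696, 0.51, -2.472]
contact_force: [-0.5, -1.0, 0.8]
finger_gap: 0.0856
grasp_force: 0.0
```

```bash
python3 - <<'E'
from m import *
from bench import readout,eyes
s=readout.read_state();print(s["time"],s["qpos"].round(3),s["tool_pos"].round(3),s["tcp_rot"].round(3))
rel(now(),handle(ISO,.09,.14));rel(now(),handle(ISO,.09,.02))
v=eyes.snapshot("wrist");np.savez("wrist",**v);cv2.imwrite("pics/w1.png",v["frame"])
C=np.linalg.inv(v["world_to_cam"]);print(C.round(3))
P=cloud(v);h=(P-ISO)@n;f=v["frame"].astype(int)
bar=((f.max(2)<75)&(h>.038)&(h<.056)&(v["depth"]>0)).astype(np.uint8)
k,L,st,ce=cv2.connectedComponentsWithStats(bar)
for i in range(1,k):
    if st[i,4]<150: continue
    q=P[L==i];a=np.stack([(q-ISO)@ey,(q-ISO)@up],-1).astype(np.float32)*1000
    print(ce[i].round(),st[i,4],np.median(h[L==i]),cv2.minAreaRect(a))
w=(f.min(2)>150)&(abs(h)<.01);print("panel off",np.median(h[w]))
E
```

```text
3.2 [ 0.439 -0.349  1.959 -0.395  0.979 -1.555] [0.485 0.175 0.198] [-2.696  0.51  -2.472]
t [0.0006 0.0033 0.0015] r [-0.0006  0.0003 -0.0021]
t [0.0007 0.0036 0.3015] r [-0.0006  0.0003 -0.0021]
[[-0.394  0.489  0.778  0.348]
 [ 0.838  0.539  0.086  0.146]
 [-0.377  0.686 -0.622  0.277]
 [ 0.     0.     0.     1.   ]]
[292.  26.] 365 0.04672061327904699 ((-64.35763549804688, -130.71990966796875), (32.52259063720703, 17.410947799682617), 8.656386375427246)
[113.  85.] 2176 0.04787979200069896 ((-151.42918395996094, -0.050334930419921875), (83.0846176147461, 17.068675994873047), 47.06803512573242)
[259.  66.] 516 0.05311381773538635 ((-65.85879516601562, -90.17977142333984), (11.176355361938477, 40.03080368041992), 88.4059066772461)
[258. 187.] 539 0.04752947935457664 ((-4.902765274047852, -2.8526535034179688), (109.72074890136719, 15.86230754852295), 51.708065032958984)
[ 31. 267.] 1235 0.042608512874754874 ((-128.10906982421875, 200.35171508789062), (14.74720287322998, 94.9138412475586), 88.86822509765625)
panel off 0.0014226450828132848
```

View pics/w1.png

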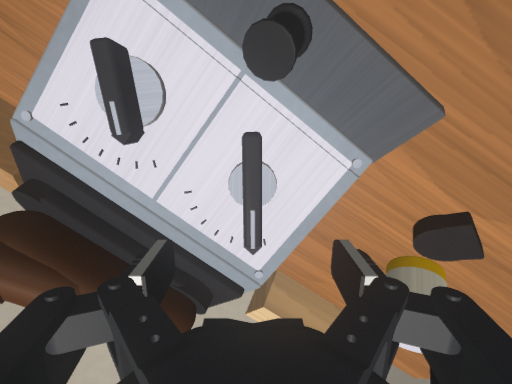

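The wrist view shows the isolator bar from (252,132) to (252,252) and the selector around (118,92), with the fingers straddling the isolator's line. I'll refine the centres using depth height only.

```bash
python3 - <<'E'
from m import *
v=dict(np.load("wrist.npz"));P=cloud(v);h=(P-ISO)@n-.0014
f=v["frame"].astype(int)
for nm,(x0,x1,y0,y1) in (("iso",(225,285,120,265)),("sel",(75,165,25,155))):
    for lo,hi in((.040,.056),(.03,.056)):
        m=np.zeros(h.shape,bool);m[y0:y1,x0:x1]=1;m&=(h>lo)&(h<hi)
        q=P[m];a=np.stack([(q-ISO)@ey,(q-ISO)@up],-1).astype(np.float32)*1000
        print(nm,m.sum(),np.median(h[m]),cv2.minAreaRect(a))
    # ray onto plane h=.048: colour mask of bar
    K=v["K"];C=np.linalg.inv(v["world_to_cam"])
    m=np.zeros(h.shape,np.uint8);m[y0:y1,x0:x1]=(f.max(2)<80)[y0:y1,x0:x1]
    ys,xs=np.nonzero(m);d=np.stack([(xs-K[0,2])/K[0,0],(ys-K[1,2])/K[1,1],xs*0+1],-1)@C[:3,:3].T
    o=C[:3,3];s=((ISO+.0494*n-o)@n)/(d@n);q=o+d*s[:,None]
    a=np.stack([(q-ISO)@ey,(q-ISO)@up],-1).astype(np.float32)*1000
    print(" ray",len(xs),cv2.minAreaRect(a))
    # hub: steel disc at h~.012
    m=np.zeros(h.shape,bool);m[y0:y1,x0:x1]=1
    for lo,hi in((.003,.016),):
        mm=m&(h>lo)&(h<hi);q=P[mm];a=np.stack([(q-ISO)@ey,(q-ISO)@up],-1).astype(np.float32)*1000
        print(" hub",mm.sum(),np.median(h[mm]),cv2.minEnclosingCircle(a),np.median(a,0))
print("depth gaps",(v["depth"][y0:y1,x0:x1]==0).sum())
E
```

```text
iso 2259 0.046743601435136166 ((-2.9062843322753906, 1.3121147155761719), (118.71721649169922, 17.60246467590332), 51.881858825683594)
iso 2264 0.046742095789363815 ((-2.9696903228759766, 1.2217674255371094), (118.93688201904297, 17.702173233032227), 51.807743072509766)
 ray 1704 ((-6.405080795288086, -3.892974853515625), (108.17501831054688, 16.38326644897461), 51.88249206542969)
 hub 925 0.011012227394439354 ((-5.681985855102539, -2.4491374492645264), 25.893714904785156) [-6.0306935 -3.1891835]
sel 2365 0.0467058703265169 ((-151.95193481445312, 0.3977851867675781), (84.64799499511719, 18.28196907043457), 47.34274673461914)
sel 2873 0.04633797498988915 ((-151.81918334960938, 0.5418663024902344), (85.0398178100586, 18.28196907043457), 47.34274673461914)
 ray 3138 ((-143.823974609375, 3.583911895751953), (93.07810974121094, 48.95391082763672), 66.20950317382812)
 hub 1770 0.011044948227258995 ((-147.83297729492188, -0.6043682098388672), 40.65874481201172) [-142.6275    -14.286999]
depth gaps 53
```

```bash
cat >> m.py <<'E'
O=ISO;ISO=O-.004*ey-.0025*up;SEL=O-.1535*ey-.0025*up
E
python3 - <<'E'
from m import *
print(ISO,SEL)
rel(now(),handle(ISO,.087,.07));rel(now(),handle(ISO,.087,.021))
E
```

```text
[0.56762159 0.1635285  0.08546085] [0.55195292 0.01485186 0.08546085]
t [ 0.0134 -0.0009  0.1768] r [-0.0005  0.0007 -0.0037]
t [ 0.0135 -0.0008  0.2993] r [-0.0005  0.0007 -0.0037]
```

Emit:
{"name": "play_rows", "arguments": {
  "rows": [
    {"rx":0,"ry":0,"rz":-0.004,"tx":0.0135,"ty":-0.001,"tz":0.1,"gripper":1},
    {"rx":0,"ry":0,"rz":-0.004,"tx":0.0135,"ty":-0.001,"tz":0.18,"gripper":1},
    {"rx":0,"ry":0,"rz":-0.004,"tx":0.0135,"ty":-0.001,"tz":0.24,"gripper":1},
    {"rx":0,"ry":0,"rz":-0.004,"tx":0.0135,"ty":-0.001,"tz":0.28,"gripper":1},
    {"rx":0,"ry":0,"rz":-0.004,"tx":0.0135,"ty":-0.001,"tz":0.299,"gripper":1},
    {"rx":0,"ry":0,"rz":-0.004,"tx":0.0135,"ty":-0.001,"tz":0.299,"gripper":1}
  ]
}}

```text
time: 3.85
tool_pos: [0.5545, 0.1654, 0.1004]
tcp_rot: [-2.693, 0.504, -2.463]
contact_force: [-0.5, -0.7, -0.3]
finger_gap: 0.0849
grasp_force: 0.0
```

Emit:
{"name": "play_rows", "arguments": {
  "grip_force": 30,
  "rows": [
    {"rx":0,"ry":0,"rz":0,"tx":0,"ty":0,"tz":0,"gripper":-0.3},
    {"rx":0,"ry":0,"rz":0,"tx":0,"ty":0,"tz":0,"gripper":-0.4},
    {"rx":0,"ry":0,"rz":0,"tx":0,"ty":0,"tz":0,"gripper":-0.5},
    {"rx":0,"ry":0,"rz":0,"tx":0,"ty":0,"tz":0,"gripper":-1},
    {"rx":0,"ry":0,"rz":0,"tx":0,"ty":0,"tz":0,"gripper":-1},
    {"rx":0,"ry":0,"rz":0,"tx":0,"ty":0,"tz":0,"gripper":-1},
    {"rx":0,"ry":0,"rz":0,"tx":0,"ty":0,"tz":0,"gripper":-1},
    {"rx":0,"ry":0,"rz":0,"tx":0,"ty":0,"tz":0,"gripper":-1}
  ]
}}

```text
time: 4.65
tool_pos: [0.5547, 0.1649, 0.103]
tcp_rot: [-2.689, 0.507, -2.46]
contact_force: [-2.3, -5.7, 4.2]
finger_gap: 0.0173
grasp_force: 33.8
```

```bash
cat >> m.py <<'E'
def show():
    from bench import readout
    s=readout.read_state();R=Ro.from_euler("xyz",s["tcp_rot"])
    b=-R.as_matrix()[:,0];turn=.75-np.arctan2(b@ey,b@up)
    print("t",s["time"],"turn",turn.round(3),"F_tool",R.inv().apply(s["contact_force"]).round(1),"M_tool",R.inv().apply(s["ft_torque"]).round(3),"gap",round(float(s["finger_gap"]),4),"grip",s["grasp_force"],"q6",s["qpos"][5].round(2),"off",((s["tool_pos"]-ISO)@np.stack([ey,up,n],-1)).round(4))
E
python3 -c "
from m import *
show()"
```

```text
t 4.65 turn 0.083 F_tool [ 2.7 -5.4 -4.4] M_tool [0.355 0.49  0.02 ] gap 0.0173 grip 33.80369424819946 q6 -1.55 off [0.     0.0006 0.0218]
```

Emit:
{"name": "play_rows", "arguments": {
  "rows": [
    {"rx":0,"ry":0,"rz":0.05,"tx":0,"ty":0,"tz":0,"gripper":-1},
    {"rx":0,"ry":0,"rz":0.1,"tx":0,"ty":0,"tz":0,"gripper":-1},
    {"rx":0,"ry":0,"rz":0.15,"tx":0,"ty":0,"tz":0,"gripper":-1},
    {"rx":0,"ry":0,"rz":0.2,"tx":0,"ty":0,"tz":0,"gripper":-1},
    {"rx":0,"ry":0,"rz":0.25,"tx":0,"ty":0,"tz":0,"gripper":-1},
    {"rx":0,"ry":0,"rz":0.3,"tx":0,"ty":0,"tz":0,"gripper":-1}
  ]
}}

```text
time: 5.25
tool_pos: [0.5547, 0.1648, 0.103]
tcp_rot: [-2.991, 0.652, -3.002]
contact_force: [-2.1, -4.8, 5.0]
finger_gap: 0.0177
grasp_force: 33.8
```

```bash
python3 -c "
from m import *
show()"
```

```text
t 5.25 turn 0.557 F_tool [-0.8 -5.3 -4.9] M_tool [ 0.695  0.236 -0.135] gap 0.0177 grip 33.80052924156189 q6 -1.07 off [-0.0001  0.0006  0.0218]
```

Clean: friction reads about 0.13 N m. Continuing to about 0.95, below the earliest stop.

Emit:
{"name": "play_rows", "arguments": {
  "rows": [
    {"rx":0,"ry":0,"rz":0.05,"tx":0,"ty":0,"tz":0,"gripper":-1},
    {"rx":0,"ry":0,"rz":0.1,"tx":0,"ty":0,"tz":0,"gripper":-1},
    {"rx":0,"ry":0,"rz":0.15,"tx":0,"ty":0,"tz":0,"gripper":-1},
    {"rx":0,"ry":0,"rz":0.2,"tx":0,"ty":0,"tz":0,"gripper":-1},
    {"rx":0,"ry":0,"rz":0.25,"tx":0,"ty":0,"tz":0,"gripper":-1},
    {"rx":0,"ry":0,"rz":0.29,"tx":0,"ty":0,"tz":0,"gripper":-1},
    {"rx":0,"ry":0,"rz":0.32,"tx":0,"ty":0,"tz":0,"gripper":-1}
  ]
}}

```text
time: 5.95
tool_pos: [0.5547, 0.1647, 0.103]
tcp_rot: [2.908, 0.63, 2.652]
contact_force: [-1.8, -5.1, 4.2]
finger_gap: 0.0174
grasp_force: 33.8
```

```bash
python3 -c "
from m import *
show()"
```

```text
t 5.95 turn 1.058 F_tool [-3.1 -4.6 -4.1] M_tool [ 0.804 -0.202 -0.163] gap 0.0174 grip 33.80983293056488 q6 -0.57 off [-0.0002  0.0006  0.0218]
```

Emit:
{"name": "play_rows", "arguments": {
  "rows": [
    {"rx":0,"ry":0,"rz":0.02,"tx":0,"ty":0,"tz":0,"gripper":-1},
    {"rx":0,"ry":0,"rz":0.03,"tx":0,"ty":0,"tz":0,"gripper":-1},
    {"rx":0,"ry":0,"rz":0.03,"tx":0,"ty":0,"tz":0,"gripper":-1}
  ]
}}

```text
time: 6.25
tool_pos: [0.5547, 0.1647, 0.103]
tcp_rot: [2.877, 0.619, 2.597]
contact_force: [-1.9, -6.8, 3.8]
finger_gap: 0.0173
grasp_force: 33.8
```

```bash
python3 -c "
from m import *
show()"
```

```text
t 6.25 turn 1.104 F_tool [-3.7 -6.  -3.8] M_tool [ 0.827 -0.292 -0.004] gap 0.0173 grip 33.805439472198486 q6 -0.53 off [-0.0002  0.0006  0.0218]
```

Emit:
{"name": "play_rows", "arguments": {
  "rows": [
    {"rx":0,"ry":0,"rz":0.015,"tx":0,"ty":0,"tz":0,"gripper":-1},
    {"rx":0,"ry":0,"rz":0.03,"tx":0,"ty":0,"tz":0,"gripper":-1},
    {"rx":0,"ry":0,"rz":0.03,"tx":0,"ty":0,"tz":0,"gripper":-1}
  ]
}}

```text
time: 6.55
tool_pos: [0.5547, 0.1646, 0.103]
tcp_rot: [2.845, 0.606, 2.542]
contact_force: [-2.3, -5.5, 5.7]
finger_gap: 0.0174
grasp_force: 33.8
```

```bash
python3 -c "
from m import *
show()"
```

```text
t 6.55 turn 1.151 F_tool [-4.2 -4.4 -5.5] M_tool [ 0.778 -0.343  0.038] gap 0.0174 grip 33.81300151348114 q6 -0.48 off [-0.0002  0.0006  0.0218]
```

Emit:
{"name": "play_rows", "arguments": {
  "rows": [
    {"rx":0,"ry":0,"rz":0.015,"tx":0,"ty":0,"tz":0,"gripper":-1},
    {"rx":0,"ry":0,"rz":0.03,"tx":0,"ty":0,"tz":0,"gripper":-1},
    {"rx":0,"ry":0,"rz":0.03,"tx":0,"ty":0,"tz":0,"gripper":-1}
  ]
}}

```text
time: 6.85
tool_pos: [0.5547, 0.1647, 0.103]
tcp_rot: [2.814, 0.591, 2.487]
contact_force: [-2.1, -6.3, 4.3]
finger_gap: 0.0171
grasp_force: 33.8
```

```bash
python3 -c "
from m import *
show()"
```

```text
t 6.85 turn 1.198 F_tool [-4.2 -5.1 -4.3] M_tool [ 0.745 -0.399  0.135] gap 0.0171 grip 33.8167279958725 q6 -0.43 off [-0.0002  0.0006  0.0218]
```

Emit:
{"name": "play_rows", "arguments": {
  "rows": [
    {"rx":0,"ry":0,"rz":0.01,"tx":0,"ty":0,"tz":0,"gripper":-1},
    {"rx":0,"ry":0,"rz":0.02,"tx":0,"ty":0,"tz":0,"gripper":-1},
    {"rx":0,"ry":0,"rz":0.03,"tx":0,"ty":0,"tz":0,"gripper":-1}
  ]
}}

```text
time: 7.15
tool_pos: [0.5547, 0.1646, 0.103]
tcp_rot: [2.785, 0.576, 2.435]
contact_force: [-2.1, -6.2, 4.8]
finger_gap: 0.0169
grasp_force: 33.8
```

```bash
python3 -c "
from m import *
show()"
```

```text
t 7.15 turn 1.245 F_tool [-4.7 -4.8 -4.7] M_tool [ 0.778 -0.397 -0.111] gap 0.0169 grip 33.818854093551636 q6 -0.39 off [-0.0002  0.0006  0.0218]
```

Emit:
{"name": "play_rows", "arguments": {
  "rows": [
    {"rx":0,"ry":0,"rz":0.01,"tx":0,"ty":0,"tz":0,"gripper":-1},
    {"rx":0,"ry":0,"rz":0.02,"tx":0,"ty":0,"tz":0,"gripper":-1},
    {"rx":0,"ry":0,"rz":0.03,"tx":0,"ty":0,"tz":0,"gripper":-1}
  ]
}}

```text
time: 7.45
tool_pos: [0.5547, 0.1646, 0.103]
tcp_rot: [2.757, 0.559, 2.382]
contact_force: [-2.4, -6.0, 4.6]
finger_gap: 0.0176
grasp_force: 33.8
```

```bash
python3 -c "
from m import *
show()"
```

```text
t 7.45 turn 1.292 F_tool [-4.4 -4.5 -4.7] M_tool [ 0.705 -0.405 -0.083] gap 0.0176 grip 33.820674419403076 q6 -0.34 off [-0.0003  0.0006  0.0218]
```

Emit:
{"name": "play_rows", "arguments": {
  "rows": [
    {"rx":0,"ry":0,"rz":0.01,"tx":0,"ty":0,"tz":0,"gripper":-1},
    {"rx":0,"ry":0,"rz":0.02,"tx":0,"ty":0,"tz":0,"gripper":-1},
    {"rx":0,"ry":0,"rz":0.03,"tx":0,"ty":0,"tz":0,"gripper":-1}
  ]
}}

```text
time: 7.75
tool_pos: [0.5547, 0.1646, 0.103]
tcp_rot: [2.731, 0.541, 2.332]
contact_force: [-1.3, -5.9, 3.8]
finger_gap: 0.0175
grasp_force: 33.9
```

```bash
python3 -c "
from m import *
show()"
```

```text
t 7.75 turn 1.339 F_tool [-4.9 -4.  -3.4] M_tool [ 0.738 -0.501 -0.214] gap 0.0175 grip 33.87048840522766 q6 -0.29 off [-0.0003  0.0006  0.0218]
```

Emit:
{"name": "play_rows", "arguments": {
  "rows": [
    {"rx":0,"ry":0,"rz":0.01,"tx":0,"ty":0,"tz":0,"gripper":-1},
    {"rx":0,"ry":0,"rz":0.02,"tx":0,"ty":0,"tz":0,"gripper":-1},
    {"rx":0,"ry":0,"rz":0.02,"tx":0,"ty":0,"tz":0,"gripper":-1}
  ]
}}

```text
time: 8.05
tool_pos: [0.5547, 0.1646, 0.103]
tcp_rot: [2.714, 0.528, 2.299]
contact_force: [-2.2, -5.7, 4.2]
finger_gap: 0.0174
grasp_force: 33.9
```

```bash
python3 -c "
from m import *
show()"
```

```text
t 8.05 turn 1.37 F_tool [-4.5 -4.1 -4.3] M_tool [ 0.703 -0.481 -0.262] gap 0.0174 grip 33.854214549064636 q6 -0.26 off [-0.0003  0.0006  0.0218]
```

Emit:
{"name": "play_rows", "arguments": {
  "rows": [
    {"rx":0,"ry":0,"rz":0.01,"tx":0,"ty":0,"tz":0,"gripper":-1},
    {"rx":0,"ry":0,"rz":0.02,"tx":0,"ty":0,"tz":0,"gripper":-1},
    {"rx":0,"ry":0,"rz":0.02,"tx":0,"ty":0,"tz":0,"gripper":-1}
  ]
}}

```text
time: 8.35
tool_pos: [0.5547, 0.1646, 0.103]
tcp_rot: [2.698, 0.515, 2.267]
contact_force: [-2.3, -5.5, 5.4]
finger_gap: 0.0172
grasp_force: 34.0
```

```bash
python3 -c "
from m import *
from bench import eyes
for _ in range(4): show();eyes.snapshot('wrist')"
```

```text
t 8.35 turn 1.4 F_tool [-5.  -3.3 -5.3] M_tool [ 0.722 -0.489 -0.433] gap 0.0172 grip 33.951138854026794 q6 -0.23 off [-0.0003  0.0006  0.0218]
t 8.4 turn 1.4 F_tool [-4.6 -3.7 -3.9] M_tool [ 0.693 -0.516 -0.425] gap 0.0174 grip 33.94731938838959 q6 -0.23 off [-0.0003  0.0006  0.0218]
t 8.45 turn 1.4 F_tool [-4.8 -3.3 -4.2] M_tool [ 0.7   -0.515 -0.428] gap 0.0178 grip 33.95089566707611 q6 -0.23 off [-0.0003  0.0006  0.0218]
t 8.5 turn 1.4 F_tool [-5.7 -3.5 -4.7] M_tool [ 0.677 -0.568 -0.447] gap 0.0173 grip 33.95172715187073 q6 -0.23 off [-0.0003  0.0006  0.0218]
```

Steady 0.43 N m: that is the stop. I'll release and back off.

Emit:
{"name": "play_rows", "arguments": {
  "rows": [
    {"rx":0,"ry":0,"rz":0,"tx":0,"ty":0,"tz":0,"gripper":-0.3},
    {"rx":0,"ry":0,"rz":0,"tx":0,"ty":0,"tz":0,"gripper":0.3},
    {"rx":0,"ry":0,"rz":0,"tx":0,"ty":0,"tz":0,"gripper":1},
    {"rx":0,"ry":0,"rz":0,"tx":0,"ty":0,"tz":0,"gripper":1},
    {"rx":0,"ry":0,"rz":0,"tx":0,"ty":0,"tz":0,"gripper":1},
    {"rx":0,"ry":0,"rz":0,"tx":0,"ty":0,"tz":0,"gripper":1},
    {"rx":0,"ry":0,"rz":0,"tx":0,"ty":0,"tz":-0.1,"gripper":1},
    {"rx":0,"ry":0,"rz":0,"tx":0,"ty":0,"tz":-0.2,"gripper":1},
    {"rx":0,"ry":0,"rz":0,"tx":0,"ty":0,"tz":-0.3,"gripper":1},
    {"rx":0,"ry":0,"rz":0,"tx":0,"ty":0,"tz":-0.3,"gripper":1}
  ]
}}

```text
time: 9.55
tool_pos: [0.4814, 0.1753, 0.2031]
tcp_rot: [2.684, 0.514, 2.262]
contact_force: [0.4, -0.1, 1.5]
finger_gap: 0.0852
grasp_force: 0.0
```

```bash
python3 -c "
from m import *
show();rel(now(),handle(SEL,0.0,.14))"
```

```text
t 9.55 turn 1.405 F_tool [-1.1  0.7 -0.9] M_tool [ 0.157  0.218 -0.032] gap 0.0852 grip 0.0 q6 -0.25 off [0.0026 0.0039 0.1463]
t [-0.2237 -0.3079  0.0127] r [ 0.0048  0.0079 -0.8941]
```

Emit:
{"name": "play_rows", "arguments": {
  "rows": [
    {"rx":0.005,"ry":0.008,"rz":-0.894,"tx":-0.224,"ty":-0.308,"tz":0.013,"gripper":1},
    {"rx":0.005,"ry":0.008,"rz":-0.894,"tx":-0.224,"ty":-0.308,"tz":0.013,"gripper":1},
    {"rx":0.005,"ry":0.008,"rz":-0.894,"tx":-0.224,"ty":-0.308,"tz":0.013,"gripper":1},
    {"rx":0.005,"ry":0.008,"rz":-0.894,"tx":-0.224,"ty":-0.308,"tz":0.013,"gripper":1},
    {"rx":0.005,"ry":0.008,"rz":-0.894,"tx":-0.224,"ty":-0.308,"tz":0.013,"gripper":1},
    {"rx":0.005,"ry":0.008,"rz":-0.894,"tx":-0.224,"ty":-0.308,"tz":0.013,"gripper":1},
    {"rx":0.005,"ry":0.008,"rz":-0.894,"tx":-0.224,"ty":-0.308,"tz":0.013,"gripper":1},
    {"rx":0.005,"ry":0.008,"rz":-0.894,"tx":-0.224,"ty":-0.308,"tz":0.013,"gripper":1},
    {"rx":0.005,"ry":0.008,"rz":-0.894,"tx":-0.224,"ty":-0.308,"tz":0.013,"gripper":1},
    {"rx":0.005,"ry":0.008,"rz":-0.894,"tx":-0.224,"ty":-0.308,"tz":0.013,"gripper":1},
    {"rx":0.005,"ry":0.008,"rz":-0.894,"tx":-0.224,"ty":-0.308,"tz":0.013,"gripper":1},
    {"rx":0.005,"ry":0.008,"rz":-0.894,"tx":-0.224,"ty":-0.308,"tz":0.013,"gripper":1}
  ]
}}

```text
time: 10.75
tool_pos: [0.4649, 0.0219, 0.1884]
tcp_rot: [-2.658, 0.455, -2.383]
contact_force: [-0.1, -0.3, -0.6]
finger_gap: 0.0852
grasp_force: 0.0
```

```bash
python3 - <<'E'
from m import *
from bench import eyes
show();v=eyes.snapshot("wrist");np.savez("w2",**v);cv2.imwrite("pics/w2.png",v["frame"])
P=cloud(v);h=(P-SEL)@n
for q0,nm in((SEL,"sel"),(ISO,"iso")):
    d=P-q0;m=(h>.036)&(h<.056)&(abs(d@ey)<.06)&(abs(d@up)<.065)
    print(nm,m.sum(),cv2.minAreaRect(np.stack([d[m]@ey,d[m]@up],-1).astype(np.float32)*1000))
rel(now(),handle(SEL,0,.021))
E
```

```text
t 10.75 turn -0.001 F_tool [0.5 0.1 0.4] M_tool [-0.19   0.216  0.06 ] gap 0.0852 grip 0.0 q6 -2.24 off [-0.1516 -0.0054  0.1349]
sel 1603 ((0.9417648315429688, 3.822711944580078), (85.56429290771484, 17.689603805541992), 46.6800537109375)
iso 999 ((-4.900270462036133, 3.8689002990722656), (18.524646759033203, 118.12894439697266), 33.442169189453125)
t [-0.017  -0.0062  0.2847] r [ 0.002  -0.0083 -0.0008]
```

View pics/w2.png

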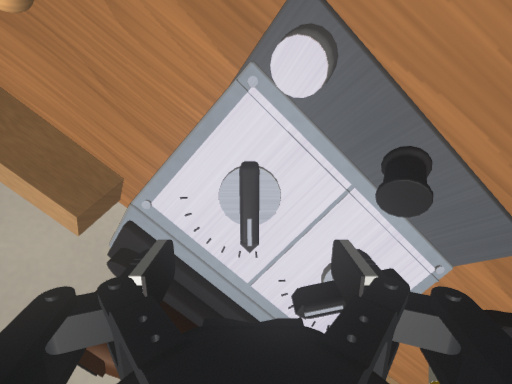

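The picture shows the selector bar upright at (250,205) between the fingers, and the isolator turned (about 1.33 rad by depth). The path in is clear.

Emit:
{"name": "play_rows", "arguments": {
  "rows": [
    {"rx":0.002,"ry":-0.008,"rz":0,"tx":-0.017,"ty":-0.006,"tz":0.1,"gripper":1},
    {"rx":0.002,"ry":-0.008,"rz":0,"tx":-0.017,"ty":-0.006,"tz":0.18,"gripper":1},
    {"rx":0.002,"ry":-0.008,"rz":0,"tx":-0.017,"ty":-0.006,"tz":0.23,"gripper":1},
    {"rx":0.002,"ry":-0.008,"rz":0,"tx":-0.017,"ty":-0.006,"tz":0.27,"gripper":1},
    {"rx":0.002,"ry":-0.008,"rz":0,"tx":-0.017,"ty":-0.006,"tz":0.285,"gripper":1},
    {"rx":0.002,"ry":-0.008,"rz":0,"tx":-0.017,"ty":-0.006,"tz":0.285,"gripper":1}
  ]
}}

```text
time: 11.4
tool_pos: [0.539, 0.0163, 0.1015]
tcp_rot: [-2.653, 0.466, -2.378]
contact_force: [-0.8, 0.1, -0.0]
finger_gap: 0.0854
grasp_force: 0.0
```

Emit:
{"name": "play_rows", "arguments": {
  "grip_force": 30,
  "rows": [
    {"rx":0,"ry":0,"rz":0,"tx":0,"ty":0,"tz":0,"gripper":-0.3},
    {"rx":0,"ry":0,"rz":0,"tx":0,"ty":0,"tz":0,"gripper":-0.4},
    {"rx":0,"ry":0,"rz":0,"tx":0,"ty":0,"tz":0,"gripper":-0.5},
    {"rx":0,"ry":0,"rz":0,"tx":0,"ty":0,"tz":0,"gripper":-1},
    {"rx":0,"ry":0,"rz":0,"tx":0,"ty":0,"tz":0,"gripper":-1},
    {"rx":0,"ry":0,"rz":0,"tx":0,"ty":0,"tz":0,"gripper":-1},
    {"rx":0,"ry":0,"rz":0,"tx":0,"ty":0,"tz":0,"gripper":-1},
    {"rx":0,"ry":0,"rz":0,"tx":0,"ty":0,"tz":0,"gripper":-1}
  ]
}}

```text
time: 12.2
tool_pos: [0.5396, 0.0163, 0.1037]
tcp_rot: [-2.65, 0.468, -2.376]
contact_force: [-6.4, -0.3, 6.3]
finger_gap: 0.0173
grasp_force: 33.0
```

```bash
python3 -c "
from m import *
show()"
```

```text
t 12.2 turn -0.002 F_tool [ 1.5 -0.  -8.9] M_tool [-0.216  0.456  0.031] gap 0.0173 grip 32.99246549606323 q6 -2.24 off [-0.1494  0.0014  0.022 ]
```

Emit:
{"name": "play_rows", "arguments": {
  "rows": [
    {"rx":0,"ry":0,"rz":0.04,"tx":0,"ty":0,"tz":0,"gripper":-1},
    {"rx":0,"ry":0,"rz":0.08,"tx":0,"ty":0,"tz":0,"gripper":-1},
    {"rx":0,"ry":0,"rz":0.11,"tx":0,"ty":0,"tz":0,"gripper":-1},
    {"rx":0,"ry":0,"rz":0.13,"tx":0,"ty":0,"tz":0,"gripper":-1}
  ]
}}

```text
time: 12.6
tool_pos: [0.5397, 0.0161, 0.1038]
tcp_rot: [-2.754, 0.555, -2.588]
contact_force: [-5.3, -2.0, 5.5]
finger_gap: 0.0172
grasp_force: 32.9
```

```bash
python3 -c "
from m import *
show()"
```

```text
t 12.6 turn 0.203 F_tool [ 1.8 -1.9 -7.5] M_tool [-0.064  0.504 -0.155] gap 0.0172 grip 32.91636407375336 q6 -2.04 off [-0.1495  0.0015  0.022 ]
```

Past the locked play with friction only, so the selector is free.

Emit:
{"name": "play_rows", "arguments": {
  "rows": [
    {"rx":0,"ry":0,"rz":0.05,"tx":0,"ty":0,"tz":0,"gripper":-1},
    {"rx":0,"ry":0,"rz":0.1,"tx":0,"ty":0,"tz":0,"gripper":-1},
    {"rx":0,"ry":0,"rz":0.15,"tx":0,"ty":0,"tz":0,"gripper":-1},
    {"rx":0,"ry":0,"rz":0.2,"tx":0,"ty":0,"tz":0,"gripper":-1},
    {"rx":0,"ry":0,"rz":0.25,"tx":0,"ty":0,"tz":0,"gripper":-1},
    {"rx":0,"ry":0,"rz":0.3,"tx":0,"ty":0,"tz":0,"gripper":-1}
  ]
}}

```text
time: 13.2
tool_pos: [0.5397, 0.0156, 0.1039]
tcp_rot: [-3.081, 0.663, 3.131]
contact_force: [-5.3, -5.4, 5.5]
finger_gap: 0.0173
grasp_force: 32.9
```

```bash
python3 -c "
from m import *
show()"
```

```text
t 13.2 turn 0.675 F_tool [ 0.7 -5.9 -7.3] M_tool [ 0.619  0.477 -0.26 ] gap 0.0173 grip 32.875120639801025 q6 -1.57 off [-0.1501  0.0017  0.022 ]
```

Emit:
{"name": "play_rows", "arguments": {
  "rows": [
    {"rx":0,"ry":0,"rz":0.05,"tx":0,"ty":0,"tz":0,"gripper":-1},
    {"rx":0,"ry":0,"rz":0.1,"tx":0,"ty":0,"tz":0,"gripper":-1},
    {"rx":0,"ry":0,"rz":0.15,"tx":0,"ty":0,"tz":0,"gripper":-1},
    {"rx":0,"ry":0,"rz":0.2,"tx":0,"ty":0,"tz":0,"gripper":-1},
    {"rx":0,"ry":0,"rz":0.25,"tx":0,"ty":0,"tz":0,"gripper":-1},
    {"rx":0,"ry":0,"rz":0.3,"tx":0,"ty":0,"tz":0,"gripper":-1},
    {"rx":0,"ry":0,"rz":0.33,"tx":0,"ty":0,"tz":0,"gripper":-1},
    {"rx":0,"ry":0,"rz":0.34,"tx":0,"ty":0,"tz":0,"gripper":-1}
  ]
}}

```text
time: 14.0
tool_pos: [0.5396, 0.015, 0.1038]
tcp_rot: [2.811, 0.588, 2.477]
contact_force: [-5.7, -6.2, 5.6]
finger_gap: 0.0174
grasp_force: 33.0
```

```bash
python3 -c "
from m import *
show()"
```

```text
t 14.0 turn 1.207 F_tool [-2.5 -6.3 -7.5] M_tool [ 1.1    0.014 -0.169] gap 0.0174 grip 33.01719546318054 q6 -1.03 off [-0.1507  0.0016  0.022 ]
```

Emit:
{"name": "play_rows", "arguments": {
  "rows": [
    {"rx":0,"ry":0,"rz":0.015,"tx":0,"ty":0,"tz":0,"gripper":-1},
    {"rx":0,"ry":0,"rz":0.03,"tx":0,"ty":0,"tz":0,"gripper":-1},
    {"rx":0,"ry":0,"rz":0.045,"tx":0,"ty":0,"tz":0,"gripper":-1},
    {"rx":0,"ry":0,"rz":0.045,"tx":0,"ty":0,"tz":0,"gripper":-1}
  ]
}}

```text
time: 14.4
tool_pos: [0.5396, 0.0149, 0.1038]
tcp_rot: [2.768, 0.564, 2.399]
contact_force: [-6.4, -7.2, 6.4]
finger_gap: 0.0176
grasp_force: 33.0
```

```bash
python3 -c "
from m import *
show()"
```

```text
t 14.4 turn 1.277 F_tool [-3.5 -7.  -8.5] M_tool [ 1.178 -0.126  0.003] gap 0.0176 grip 33.03925484418869 q6 -0.96 off [-0.1508  0.0016  0.022 ]
```

Emit:
{"name": "play_rows", "arguments": {
  "rows": [
    {"rx":0,"ry":0,"rz":0.01,"tx":0,"ty":0,"tz":0,"gripper":-1},
    {"rx":0,"ry":0,"rz":0.01,"tx":0,"ty":0,"tz":0,"gripper":-1},
    {"rx":0,"ry":0,"rz":0.01,"tx":0,"ty":0,"tz":0,"gripper":-1}
  ]
}}

```text
time: 14.7
tool_pos: [0.5395, 0.0149, 0.1038]
tcp_rot: [2.759, 0.558, 2.382]
contact_force: [-7.2, -6.9, 6.2]
finger_gap: 0.018
grasp_force: 33.0
```

```bash
python3 -c "
from m import *
show()"
```

```text
t 14.7 turn 1.293 F_tool [-2.9 -7.2 -8.8] M_tool [ 1.126 -0.113 -0.042] gap 0.018 grip 33.0417600274086 q6 -0.95 off [-0.1508  0.0015  0.022 ]
```

Emit:
{"name": "play_rows", "arguments": {
  "rows": [
    {"rx":0,"ry":0,"rz":0.007,"tx":0,"ty":0,"tz":0,"gripper":-1},
    {"rx":0,"ry":0,"rz":0.012,"tx":0,"ty":0,"tz":0,"gripper":-1},
    {"rx":0,"ry":0,"rz":0.012,"tx":0,"ty":0,"tz":0,"gripper":-1}
  ]
}}

```text
time: 15.0
tool_pos: [0.5395, 0.0149, 0.1038]
tcp_rot: [2.75, 0.552, 2.364]
contact_force: [-6.3, -6.0, 6.0]
finger_gap: 0.0173
grasp_force: 33.6
```

```bash
python3 -c "
from m import *
show()"
```

```text
t 15.0 turn 1.309 F_tool [-2.9 -6.  -8.2] M_tool [ 1.063 -0.134 -0.566] gap 0.0173 grip 33.6167174577713 q6 -0.93 off [-0.1508  0.0015  0.022 ]
```

The reaction rose to 0.57 N m at 1.309, so the selector is at its hard end, home. Releasing, and retreating clear.

Emit:
{"name": "play_rows", "arguments": {
  "rows": [
    {"rx":0,"ry":0,"rz":0,"tx":0,"ty":0,"tz":0,"gripper":-0.3},
    {"rx":0,"ry":0,"rz":0,"tx":0,"ty":0,"tz":0,"gripper":0.3},
    {"rx":0,"ry":0,"rz":0,"tx":0,"ty":0,"tz":0,"gripper":1},
    {"rx":0,"ry":0,"rz":0,"tx":0,"ty":0,"tz":0,"gripper":1},
    {"rx":0,"ry":0,"rz":0,"tx":0,"ty":0,"tz":0,"gripper":1},
    {"rx":0,"ry":0,"rz":0,"tx":0,"ty":0,"tz":0,"gripper":1},
    {"rx":0,"ry":0,"rz":0,"tx":0,"ty":0,"tz":-0.1,"gripper":1},
    {"rx":0,"ry":0,"rz":0,"tx":0,"ty":0,"tz":-0.2,"gripper":1},
    {"rx":0,"ry":0,"rz":0,"tx":0,"ty":0,"tz":-0.3,"gripper":1},
    {"rx":0,"ry":0,"rz":0,"tx":0,"ty":0,"tz":-0.3,"gripper":1},
    {"rx":0,"ry":0,"rz":0,"tx":0,"ty":0,"tz":-0.3,"gripper":1}
  ]
}}

```text
time: 16.1
tool_pos: [0.4661, 0.0243, 0.1989]
tcp_rot: [2.743, 0.551, 2.36]
contact_force: [0.6, -1.7, 0.1]
finger_gap: 0.0851
grasp_force: 0.0
```

```bash
python3 - <<'E'
from m import *
from bench import eyes
show();v=eyes.snapshot("wrist");P=cloud(v);h=(P-SEL)@n
for q0,nm in((SEL,"sel"),(ISO,"iso")):
    d=P-q0;m=(h>.036)&(h<.056)&(abs(d@ey)<.06)&(abs(d@up)<.065)
    a=np.stack([d[m]@ey,d[m]@up],-1).astype(np.float32)
    vx,vy,*_=cv2.fitLine(a,2,0,.01,.01).ravel()
    print(nm,m.sum(),cv2.minAreaRect(a*1000),"turn",.75-np.arctan2(vx*np.sign(vy),abs(vy)))
cv2.imwrite("pics/w3.png",v["frame"])
E
```

```text
t 16.1 turn 1.313 F_tool [-1.4 -1.   0.4] M_tool [0.12  0.233 0.05 ] gap 0.0851 grip 0.0 q6 -0.93 off [-0.1491  0.0017  0.1426]
sel 1556 ((-4.487377166748047, 3.6211090087890625), (18.19133758544922, 84.78726196289062), 31.494586944580078) turn 1.297428
iso 3542 ((-5.126218795776367, 3.512958526611328), (18.54271697998047, 118.06988525390625), 33.45594787597656) turn 1.3320341
```

View pics/w3.png

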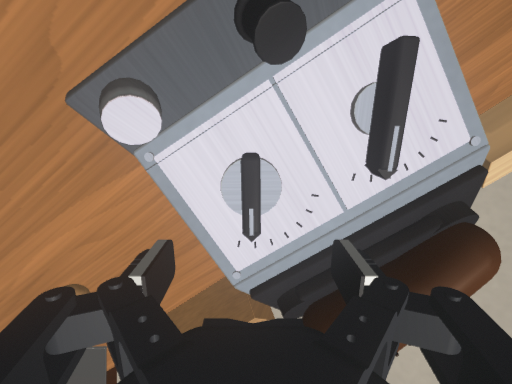

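The picture shows both handles turned and released: selector at (250,195), about 1.30 rad, and isolator at (393,110), about 1.33 rad. The spool and tin are still in place, and the gripper is clear.

```bash
python3 -c "
from bench import arm
print(arm.finish_job())"
```

```text
the job is handed in; nothing more can be done
None
```

I turned the isolator to its stop (about 1.33 rad) and the selector fully home (about 1.30 rad), let go of both handles, moved the arm clear and handed the job in at about 16 s; the hand-in gave no verdict.

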